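Roll the stout vial into the vee cradle with the paddle and clamp it

TASK

Pick up the paddle by its handle and use its blade to roll the stout vial gently along the lane until it drops into the vee cradle in the middle and settles there; do not touch the vials with the gripper and leave the slim vial where it lies. Then swing the clamp arm fully down onto the stout vial. Finish with the paddle set down on the worktop on its blade edge and prop, and do not disturb the glassware around.

Things in the scene. Friction and masses are not known exactly. Their poses are not given: they have to be found in the camera images.
- roll_track: Fixed track, 104 mm wide (x), 230 mm long (y = rolling direction), open at both ends. Origin: centre of its underside, z up; +x is the side away from the robot. Lane floor 26 mm above the worktop, 88 mm wide between 8 mm side plates whose tops are 40 mm above the worktop. Across its middle (y = 0) a 90 degree vee along x, 28 mm wide at the lane floor, 14 mm deep: the cradle.
- cradle (a point): Where the centre of the stout vial lies when it is settled in the vee: in the middle of the track, 36 mm above the worktop; axes as roll_track (x along the vee, y along the lane).
- vial_stout: The vial to roll: capped amber vial, one plain cylinder 34 mm diameter, 80 mm long, about 60 g (varies), lying across the lane floor. Origin: middle of its axis; x is its long axis, within 0.04 rad of the track's x. It starts 62 to 86 mm from the vee, on either side (varies), and rolls freely on the level lane.
- vial_slim: Another capped amber vial, 24 mm diameter, 80 mm long, lying across the lane on the other side of the vee; it stays there. Origin at its middle, x along its axis.
- paddle: Loose paddle, 90 g, standing on its blade's lower edge and a rear prop. Origin at lower-edge height under the middle of the handle; x runs along the handle to the blade, z up. Blade: upright plate 60 mm wide (y), 58 high, 5 thick, front face at x = +50 mm. Handle: level bar 14 mm wide, 16 high, middle at z = 50 mm, x = -41 to +45. Prop at x = -35 mm, 10 by 26 mm.
- clamp_arm (a joint): Hinge angle of the clamp arm, rad. Starts at 1.40 to 1.65 = open (nearly upright); 0 = level, its pad just resting on top of the seated stout vial (stops at -0.10 without a vial). Stiff (0.06 N m): it stays where it is left.
- clamp_hinge (a point): Hinge axis of the clamp arm, parallel to the track's y, on the far side plate: x = +58 mm, y = 0, z = 62 mm in roll_track. Its two cheeks reach 70 mm above the worktop, within 15 mm of y = 0.
- clamp_tip (a point): Middle of the black cross pin (10 mm diameter, 40 mm long along the track's y) at the free end of the clamp arm, 100 mm from the hinge. The arm is a steel bar 14 mm wide, 10 mm thick; it swings towards the track's -x and down across the vee, with a 4 mm rubber pad under it 58 mm from the hinge.
- flask_c: Conical flask, 89 mm diameter, 143 mm high, loose bystander. Origin at the centre of its underside.
- petri_dish: Petri dish, 74 mm diameter, 14 mm high, loose bystander. Origin at the centre of its underside.
- titration_stand: Fixed tall stand to the right of the track, to be kept clear of: black base plate 138 by 210 mm, 22 mm high, origin near its middle at worktop height; within 75 mm of the origin (horizontally) stand a rod, a burette and a thin tube up to 0.87 m high. Behind the work, from x = 0.72 m on, runs a shelf at 0.36 to 0.39 m height.
- beaker_100: Small glass beaker, 50 mm diameter, 66 mm high, loose bystander. Origin at the centre of its underside.
There are look-alikes about, which are no part of the job. Leave any purple, red or turquoise look-alike of the paddle alone.

How it is judged (in metres and radians):
On the way, in this order (a step that is already met when the one before it is completed fails the run):
1. the paddle is picked up and its blade is brought into the lane, close behind the stout vial (horizontal distance between paddle and vial_stout below 0.09 m and height (world z) of paddle above 0.015 m and contact force between the fingers and paddle above 1 N), for 0.1 s.
2. the stout vial lies settled in the vee cradle while the clamp arm is still open (y of vial_stout in the frame of cradle between -0.004 and 0.004 m and z of vial_stout in the frame of cradle between -0.004 and 0.004 m and x of vial_stout in the frame of cradle between -0.008 and 0.008 m and angle between the x axis of vial_stout and the x axis of roll_track, either way round below 0.08 rad and linear speed of vial_stout below 0.02 m/s and value of joint clamp_arm above 1 rad), for 0.3 s.
3. the clamp arm is down on the stout vial in the cradle (y of vial_stout in the frame of cradle between -0.004 and 0.004 m and z of vial_stout in the frame of cradle between -0.004 and 0.004 m and x of vial_stout in the frame of cradle between -0.008 and 0.008 m and angle between the x axis of vial_stout and the x axis of roll_track, either way round below 0.08 rad and value of joint clamp_arm below 0.07 rad), for 0.2 s.
At the end, for the whole second after the job is handed in: The stout vial rests in the vee (centre within 4 mm of the cradle point across and in height, 8 mm along the vee, axis within 0.08 rad), the clamp arm is down on it (below 0.07 rad), the slim vial is within 15 mm of where it lay, and the paddle stands at rest on the worktop, level within 0.12 rad (all of step 3 and linear speed of each of vial_stout, paddle below 0.02 m/s and height (world z) of paddle below 0.01 m and angle between paddle's own z axis and vertical below 0.12 rad and distance of vial_slim from where it was at the start of the episode below 0.015 m); the robot touches nothing.
It fails at once if the gripper or arm touches a vial (contact force between any of the fingers, the arm and vial_stout above 0.3 N or contact force between any of the fingers, the arm and vial_slim above 0.3 N).
It fails at once if the stout vial is flung faster than 0.5 m/s (linear speed of vial_stout above 0.5 m/s).
It fails at once if the paddle presses the stout vial with more than 15 N (contact force between paddle and vial_stout above 15 N).
It fails at once if the slim vial, flask, petri dish or small beaker is shifted by more than 25 mm (distance of any of vial_slim, flask_c, petri_dish, beaker_100 from where it was at the start of the episode above 0.025 m).
It also fails if it takes over 69 s, if anything falls off the work surface, if the arm or the gripper's body presses on something with over 40 N, if the wrist force passes 120 N, or if a joint passes its speed limit or range.

ROBOT

A 7-joint arm with a two-finger parallel gripper is mounted at the origin on a cart in front of the work surface, level with it; the furniture and walls round the work are solid. World frame = base frame: x ahead of the robot, y to its left, z up, the work surface at z = 0. Lengths are in m, angles in degrees, forces in N, time in s.
With the tool pointing down it reaches from about 0.4 to 0.85 m from the base axis. Payload 4.5 kg.
Tool frame: the origin (TCP) lies midway between the tips of the shut fingers; the grasp point (between the pads) lies 19 mm behind it; z points along the fingers, y is the direction in which the jaws open and shut (so a half turn about z gives the same grasp; the last joint's range is limited). The gripper opens to 88 mm and grips with 3 to 60 N. Pads are 18 mm wide; open, the fingers measure 123 mm over their backs; the gripper's body (75 mm by 187 mm) begins 45 mm behind the grasp point.
Start: joints at [-64.297, 39.483, -11.15, 89.685, 9.013, 51.709, -12.324], TCP at [0.252, 0.572, 0.239] pointing down, gripper open.
Joint ranges: [-172.22, 172.22], [-26.19, 119.32], [-84.43, 86.54], [7.71, 146.69], [-57.33, 237.33], [2.42, 119.75], [-152.13, 152.13]. Speed limits (degrees/s): [147.25, 147.25, 180, 180, 180, 180, 180].

INTERFACE

Orientations are given as [roll, pitch, yaw] about the fixed x, y, z axes, in that order (R = Rz(yaw) Ry(pitch) Rx(roll)).
In Python, from station import * gives the robot as it stands. The module is installed in compiled form; this text tells all that it offers.
- The arm moves only by the tool step_arm, never from a script. Its argument "series" is a list that holds one entry, the list of rows, each a list of 7 numbers: the closure, from 0 (fully open) to 1 (shut), then the shift along the tool's x, y, z in mm, then the turn, a rotation vector about the tool's x, y, z in rad. A call has 1 to 20 rows; each row shifts and turns the commanded pose from where the row before left it, along the tool's axes as they then stand; what a row does not reach is not made up. A row lasts 1/12 s, in which the tool goes at most 41.7 mm and 7.16 degrees, less where a joint would pass 70% of its speed; a pose out of reach is approached as far as the arm can. A call with a gripper value outside its range is refused whole. The fingers move at their own pace and stop on an object; "newtons" is the grip in N (left out, the last holds). Time passes only in rows, so rows that do not move let the fingers close. It gives the time, the measured TCP pose, the force and the opening at its end, in the units of the state.
- get_state(): the state, without advancing time (a new reading comes with each control period).
- camera(name): name is "side" or "top"; returns the picture (400x640x3 uint8, red, green, blue); there is no depth.
- camera_params(name): a dict with "fx", "fy", "cx", "cy" (pixels), "position" and "rotation" of the camera in the world. Camera axes: x right, y up, looking along -z (the intrinsics and any distortion apply to the point x, -y, -z); pixel columns grow to the right and rows downward; lengths in m; the calibration is good to about 2 mm. A picture is of the moment at which its call begins. camera_params takes no time and is no camera call.
- hand_in(): hands the job in, once; it reports no verdict.
The state is a dict: "clock": time; "joint_pos": joint angles; "qd": joint speeds; "tau": joint torques, N m; "eef_pos": TCP position; "tool_rot": TCP orientation; "ft_force": force on the tool from outside, world axes, zero at the start; "ft_torque": the same for the moment, N m; "gripper_width": finger opening in m.
Only numpy, scipy, OpenCV 4.12 (cv2) and the standard library are available. Lean on these libraries where they do the work, as an engineer would, in place of code of your own. Each camera call takes 0.05 s, during which the arm holds its last target. There are 200 camera calls.

## Working session

There is one attempt and no reset: what is moved stays moved. The work goes in short steps, Python scripts to look and compute and a tool call to move; the robot and the scene stay as the last step left them, time stands still between calls to the robot, and variables do not carry over. Pictures are saved under pics/ and viewed, about 8 in all and at most 12, crops included, and the job is handed in when it is done.

Besides the shell and the picture viewer there is one more tool, called after "Call:" as name([rows], argument=value, ...), one row to a line, values as JSON. step_arm: Moves the arm, as the interface text tells. Its arguments: {"type":"object","properties":{"series":{"type":"array","items":{"type":"array","items":{"type":"array","items":{"type":"number"}}}},"newtons":{"type":"number"}},"required":["series"]}

```bash
mkdir -p pics; python3 - <<'E'
from station import *
import cv2,numpy as np
for n in("top","side"):
    im=camera(n);cv2.imwrite(f"pics/{n}0.png",cv2.cvtColor(im,cv2.COLOR_RGB2BGR));p=camera_params(n);print(n,p)
print(get_state())
E
```

```text
top {'fx': 362.08815539586175, 'fy': 362.08815539586175, 'cx': 317.6027558855023, 'cy': 201.71942036815693, 'position': array([0.45554154, 0.27506542, 1.22243989]), 'rotation': array([  3.76985048,   0.33349555, -91.31299756])}
side {'fx': 383.34357573802646, 'fy': 383.34357573802646, 'cx': 323.93866170969903, 'cy': 197.0109312115446, 'position': array([0.52136057, 1.24697736, 0.51006101]), 'rotation': array([  66.45435639,    1.29426402, -179.9780519 ])}
{'clock': 0.1, 'joint_pos': array([-64.29864979,  39.52837912, -11.14420084,  89.73584507,
         9.01428407,  51.7095731 , -12.32374623]), 'qd': array([-3.66583297e-02, -1.67783545e-01, -5.88356078e-02, -8.43354853e-02,
        5.53820421e-02, -4.72111120e-02,  1.75437590e-05]), 'tau': array([-3.73307092e-03, -5.28500748e+01, -1.27194878e+00, -1.53837079e+01,
       -5.26862789e-02,  2.04022683e-03,  3.14949159e-05]), 'eef_pos': array([0.25170057, 0.57148708, 0.23800406]), 'tool_rot': array([-1.79908500e+02,  8.49711603e-03,  1.56240094e+02]), 'ft_force': array([-0.15020479, -1.31362424,  0.77265579]), 'ft_torque': array([ 0.00631146, -0.02121268, -0.04321696]), 'gripper_width': 0.08825802801969436}
```

View pics/top0.png

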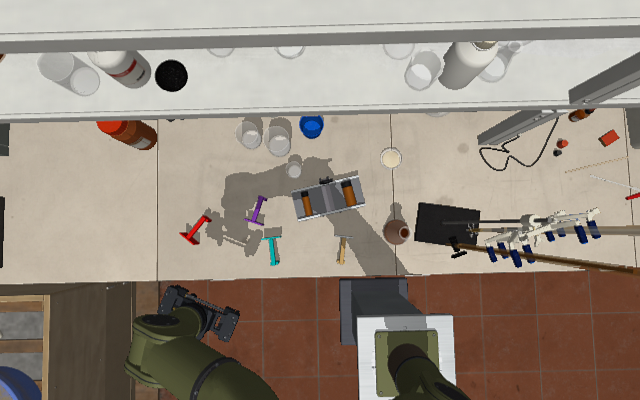

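View pics/side0.png

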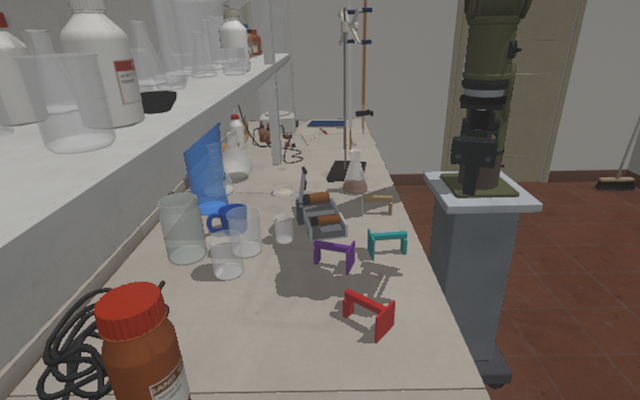

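Top view: the track is at about (328,197) with vials at (307,203) and (349,192). The paddle candidates are tan (341,250), turquoise (273,250), purple (258,210) and red (195,230). Only tan is not an excluded colour, so it is the paddle. I'll confirm that in a crop and measure.

```bash
cat > h.py <<'E'
from station import *
import cv2,numpy as np
from scipy.spatial.transform import Rotation as R
def ray(n,uv):
    p=camera_params(n);uv=np.atleast_2d(uv).astype(float)
    d=np.c_[(uv[:,0]-p['cx'])/p['fx'],-(uv[:,1]-p['cy'])/p['fy'],-np.ones(len(uv))]
    return p['position'],R.from_euler('xyz',p['rotation'],degrees=True).apply(d)
def cast(n,uv,z):
    o,d=ray(n,uv);return o+d*((z-o[2])/d[:,2])[:,None]
def proj(n,P):
    p=camera_params(n);c=R.from_euler('xyz',p['rotation'],degrees=True).inv().apply(np.atleast_2d(P)-p['position'])
    return np.c_[p['cx']-p['fx']*c[:,0]/c[:,2],p['cy']+p['fy']*c[:,1]/c[:,2]]
def snap(n,f=None):
    im=camera(n)
    if f: cv2.imwrite(f"pics/{f}.png",cv2.cvtColor(im,cv2.COLOR_RGB2BGR))
    return im
def crop(im,x,y,w,h,s,f):
    c=cv2.resize(im[y:y+h,x:x+w],None,fx=s,fy=s,interpolation=cv2.INTER_CUBIC);cv2.imwrite(f"pics/{f}.png",cv2.cvtColor(c,cv2.COLOR_RGB2BGR) )
E
python3 - <<'E'
from h import *
im=cv2.cvtColor(cv2.imread("pics/top0.png"),cv2.COLOR_BGR2RGB);s=cv2.cvtColor(cv2.imread("pics/side0.png"),cv2.COLOR_BGR2RGB)
crop(im,275,160,140,115,5,"c_top")
a=cv2.resize(s[155:245,280:410],None,fx=5.5,fy=5.5,interpolation=cv2.INTER_CUBIC);cv2.imwrite("pics/c_side.png",a[:,:,::-1])
hsv=cv2.cvtColor(im,cv2.COLOR_RGB2HSV)
sub=np.zeros(im.shape[:2],np.uint8);sub[160:280,280:420]=1
m=cv2.inRange(hsv,(5,110,40),(28,255,255))*sub
for c in cv2.findContours(m,0,2)[0]:
    if cv2.contourArea(c)<8:continue
    r=cv2.minAreaRect(c);print(r,cv2.contourArea(c),[im[int(r[0][1]),int(r[0][0])]],cast("top",r[0],.043).round(4),cast("top",cv2.boxPoints(r),.043).round(3).tolist())
E
```

```text
((297.5, 278.5), (1.0, 35.0), 90.0) 27.5 [array([99, 56, 37], dtype=uint8)] [[0.2872 0.3506 0.043 ]] [[0.29, 0.407, 0.043], [0.288, 0.294, 0.043], [0.284, 0.294, 0.043], [0.287, 0.407, 0.043]]
((343.0073547363281, 277.76373291015625), (2.2491323947906494, 52.06325149536133), 88.40885925292969) 45.0 [array([107,  60,  38], dtype=uint8)] [[0.2863 0.204  0.043 ]] [[0.289, 0.288, 0.043], [0.29, 0.12, 0.043], [0.283, 0.12, 0.043], [0.282, 0.288, 0.043]]
((395.0584411621094, 276.44769287109375), (48.092506408691406, 3.771961212158203), 3.1798300743103027) 64.5 [array([112,  67,  45], dtype=uint8)] [[0.2868 0.0366 0.043 ]] [[0.287, 0.114, 0.043], [0.299, 0.113, 0.043], [0.287, -0.041, 0.043], [0.275, -0.04, 0.043]]
((340.97735595703125, 250.49896240234375), (7.083595275878906, 25.15584373474121), 2.602562189102173) 81.0 [array([95, 83, 63], dtype=uint8)] [[0.3736 0.2082 0.043 ]] [[0.334, 0.223, 0.043], [0.415, 0.217, 0.043], [0.413, 0.194, 0.043], [0.333, 0.2, 0.043]]
((403.8800354003906, 232.34002685546875), (7.600000381469727, 7.800000190734863), 53.13010025024414) 42.0 [array([60, 21,  2
[... 217 characters left out ...]
5.945395469665527) 41.0 [array([86, 63, 52], dtype=uint8)] [[0.4337 0.0424 0.043 ]] [[0.404, 0.076, 0.043], [0.477, 0.052, 0.043], [0.463, 0.009, 0.043], [0.391, 0.032, 0.043]]
((306.7555847167969, 205.44100952148438), (19.188013076782227, 6.820737838745117), 77.00537872314453) 108.5 [array([136,  75,  21], dtype=uint8)] [[0.5221 0.3158 0.043 ]] [[0.551, 0.333, 0.043], [0.555, 0.311, 0.043], [0.494, 0.299, 0.043], [0.489, 0.32, 0.043]]
((348.9923400878906, 195.63844299316406), (19.64609718322754, 9.823047637939453), 74.74488067626953) 167.0 [array([134,  75,  22], dtype=uint8)] [[0.5509 0.1772 0.043 ]] [[0.578, 0.2, 0.043], [0.586, 0.169, 0.043], [0.524, 0.154, 0.043], [0.516, 0.185, 0.043]]
```

View pics/c_top.png

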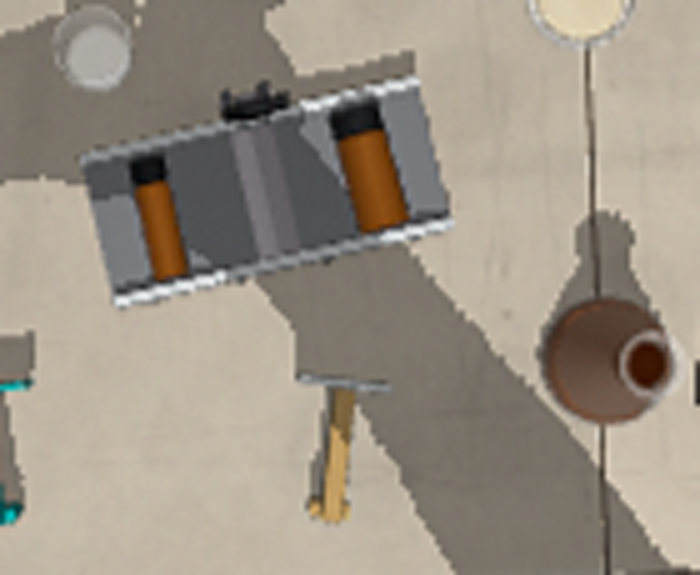

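View pics/c_side.png

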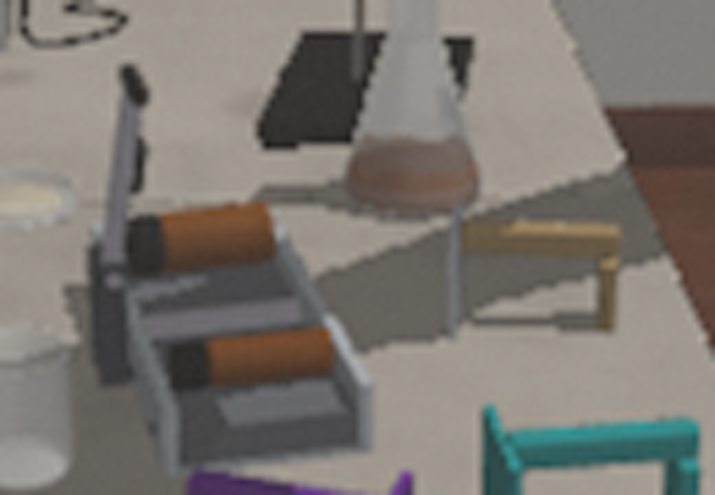

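The crops confirm it. The tan paddle with the grey blade is at top (341,250), blade towards the track. The stout vial is the thick one at (349,192), on the track's right (-y) side. The slim vial is at (307,203), and the clamp is open at (326,180). Next I'll compute the poses from these pixels.

```bash
python3 - <<'E'
from h import *
T=lambda x,y:(275+x/5,160+y/5)
S=lambda x,y:(280+x/5.5,155+y/5.5)
c=cast("top",[T(82,156),T(117,304),T(452,224),T(415,80)],.04);print(c.round(3),np.linalg.norm(np.diff(c,axis=0),axis=1))
d=(c[0]-c[3]+c[1]-c[2])[:2];o=c.mean(0)
yaw=np.arctan2(-d[0],d[1]);print("track",o,np.degrees(yaw))
M=np.array([[np.cos(yaw),np.sin(yaw)],[-np.sin(yaw),np.cos(yaw)]])
def tr(p):return (M@(np.array(p)[...,:2]-o[:2]).T).T
print("track check vee",tr(cast("top",[T(248,130),T(280,255)],.026)))
s=cast("side",[S(175,470),S(372,448)],0.0);print("side near corners",s, tr(s))
s=cast("side",[S(170,395),S(372,380)],0.04);print("side near top corners",s, tr(s))
v=cast("top",[T(357,105),T(388,222)],.05);print("stout ends(top)",v.round(3),tr(v))
v=cast("top",[T(149,160),T(172,275)],.044);print("slim",tr(v))
b=cast("top",[T(300,378),T(388,387)],.058);print("blade",b.round(4),np.linalg.norm(b[1]-b[0]))
h=cast("top",[T(343,390),T(331,515)],.058);print("handle",h.round(4),np.linalg.norm(h[1]-h[0]),np.degrees(np.arctan2(*(h[0]-h[1])[[1,0]])))
print("side: blade foot",cast("side",S(455,335),0),"handle tail top",cast("side",[S(620,230)],.058), "prop foot",cast("side",S(607,327),0), "blade top",cast("side",S(455,205),.058))
print("flask",cast("top",T(603,362),.02),"neck",cast("top",T(648,362),.143),"petri",cast("top",T(582,0),.01),"beaker",cast("top",T(95,50),.03))
print("flask side base",cast("side",S(413,210),0),cast("side",S(480,190),0),cast("side",S(347,190),0))
print("clamp hinge exp",proj("top",[*(o[:2]+M.T@[.058,0]),.062]),"tip side px",S(133,82))
# clamp tip: intersect side ray with track plane y=0
p,dd=ray("side",S(135,85));a=tr(p)[1];k=(M@dd[0,:2])[1];P=p-dd[0]*a/k;print("tip",tr(P),P[2])
E
```

```text
[[0.57  0.365 0.04 ]
 [0.473 0.344 0.04 ]
 [0.52  0.124 0.04 ]
 [0.615 0.146 0.04 ]] [0.09973774 0.22501286 0.09766008]
track [0.5444735  0.24481117 0.04      ] 11.838261473012755
track check vee [[ 0.04316368  0.00217326]
 [-0.04250654  0.00057755]]
side near corners [[0.56532306 0.36246356 0.        ]
 [0.46952425 0.34481668 0.        ]] [[ 0.04454245  0.11087271]
 [-0.05283903  0.11325427]]
side near top corners [[0.56633157 0.36096152 0.04      ]
 [0.46988662 0.34976309 0.04      ]] [[ 0.04522136  0.10919573]
 [-0.05146961  0.11802113]]
stout ends(top) [[0.598 0.185 0.05 ]
 [0.522 0.167 0.05 ]] [[ 0.04041231 -0.06975197]
 [-0.0383873  -0.07156119]]
slim [[ 0.03687462  0.0703653 ]
 [-0.03975182  0.07271354]]
blade [[0.4224 0.2269 0.058 ]
 [0.4154 0.1707 0.058 ]] 0.056583973346282845
handle [[0.4141 0.1996 0.058 ]
 [0.335  0.2094 0.058 ]] 0.07970972141606837 -7.0861540294049155
side: blade foot [[0.41774743 0.22298265 0.        ]] handle tail top [[0.33061249 0.21825622 0.058     ]] prop foot [[0.3346146  0.21695835 0.        ]] blade top [[0.41476698 0.17950552 0.058     ]]
flask [[0.42729844 0.02482181 0.02      ]] neck [[0.42957928 0.02375704 0.143     ]] petri [[0.67093819 0.02787434 0.01      ]] beaker [[0.6416154  0.35614654 0.03      ]]
flask side base [[0.42759252 0.04908478 0.        ]] [[0.3831962  0.01915981 0.        ]] [[0.46674417 0.01462021 0.        ]]
clamp hinge exp [[324.3537915 180.1714008]] tip side px (304.1818181818182, 169.9090909090909)
tip [ 3.93310607e-02 -9.69115729e-17] 0.15770030603396867
```

Call:
step_arm([
  [[0,-21.5,-24,3.2,0,0,0],[0,-21.5,-24,3.2,0,0,0],[0,-21.5,-24,3.2,0,0,0],[0,-21.5,-24,3.2,0,0,0],[0,-21.5,-24,3.2,0,0,0],[0,-21.5,-24,3.2,0,0,0],[0,-21.5,-24,3.2,0,0,0],[0,-21.5,-24,3.2,0,0,0],[0,-21.5,-24,3.2,0,0,0],[0,-21.5,-24,3.2,0,0,0],[0,-21.5,-24,3.2,0,0,0],[0,-21.5,-24,3.2,0,0,0],[0,0,0,0,0,0,0.12],[0,0,0,0,0,0,0.12],[0,0,0,0,0,0,0.12],[0,0,0,0,0,0,0.12],[0,0,0,0,0,0,0.12],[0,0,0,0,0,0,0.12],[0,0,0,0,0,0,0.12],[0,0,0,0,0,0,0.12]],
])

```text
clock: 1.77
eef_pos: [0.3718, 0.2045, 0.2002]
tool_rot: [-180.0, -0.0, 100.9]
ft_force: [0.5, 0.7, 0.2]
gripper_width: 0.0879
```

```bash
cat >> h.py <<'E'
def go(p,yaw):
    "tool-frame shift (mm) and turn (rotvec) to TCP p, tool down at yaw"
    s=get_state();A=R.from_euler('xyz',s['tool_rot'],degrees=True);B=R.from_euler('xyz',[180,0,yaw],degrees=True)
    print("clk",s['clock'],"pos",s['eef_pos'].round(4),"rot",s['tool_rot'].round(2),"q",s['joint_pos'].round(1),"w",round(s['gripper_width'],4),"F",s['ft_force'].round(1))
    print(" shift mm now-frame",(A.inv().apply(np.array(p)-s['eef_pos'])*1e3).round(1),"after-turn frame",(B.inv().apply(np.array(p)-s['eef_pos'])*1e3).round(1),"turn",(A.inv()*B).as_rotvec().round(3))
E
python3 -c "
from h import *
go([.372,.2045,.12],-7)"
```

```text
clk 1.7667 pos [0.3718 0.2045 0.2002] rot [-179.99   -0.    100.89] q [-36.9  29.3   2.8 125.7  -3.3  25.1 -20.5] w 0.0879 F [0.5 0.7 0.2]
 shift mm now-frame [ 0.   0.2 80.2] after-turn frame [ 0.2 -0.1 80.2] turn [-0.     0.     1.883]
```

Call:
step_arm([
  [[0,0,0,0,0,0,0.12],[0,0,0,0,0,0,0.12],[0,0,0,0,0,0,0.12],[0,0,0,0,0,0,0.12],[0,0,0,0,0,0,0.12],[0,0,0,0,0,0,0.12],[0,0,0,0,0,0,0.12],[0,0,0,0,0,0,0.12],[0,0,0,0,0,0,0.12],[0,0,0,0,0,0,0.12],[0,0,0,0,0,0,0.12],[0,0,0,0,0,0,0.12],[0,0,0,0,0,0,0.12],[0,0,0,0,0,0,0.12],[0,0,0,0,0,0,0.12],[0,0,0,0,0,0,0.083],[0,0,0,30,0,0,0],[0,0,0,30,0,0,0],[0,0,0,20,0,0,0],[0,0,0,0,0,0,0]],
])

```text
clock: 3.43
eef_pos: [0.3702, 0.204, 0.1177]
tool_rot: [179.9, 0.3, -6.7]
ft_force: [0.1, 0.3, -0.3]
gripper_width: 0.088
```

```bash
python3 -c "
from h import *
go([.372,.2045,.032],-7)
im=snap('side');crop(im,280,120,160,120,5,'c_grasp')"
```

```text
clk 3.4333 pos [0.3702 0.204  0.1177] rot [179.87   0.3   -6.65] q [-46.2  41.2  18.3 130.4 -50.3  15.7 -79.6] w 0.088 F [ 0.1  0.3 -0.3]
 shift mm now-frame [ 2.2 -0.9 85.7] after-turn frame [ 1.7 -0.7 85.7] turn [0.002 0.005 0.006]
```

View pics/c_grasp.png

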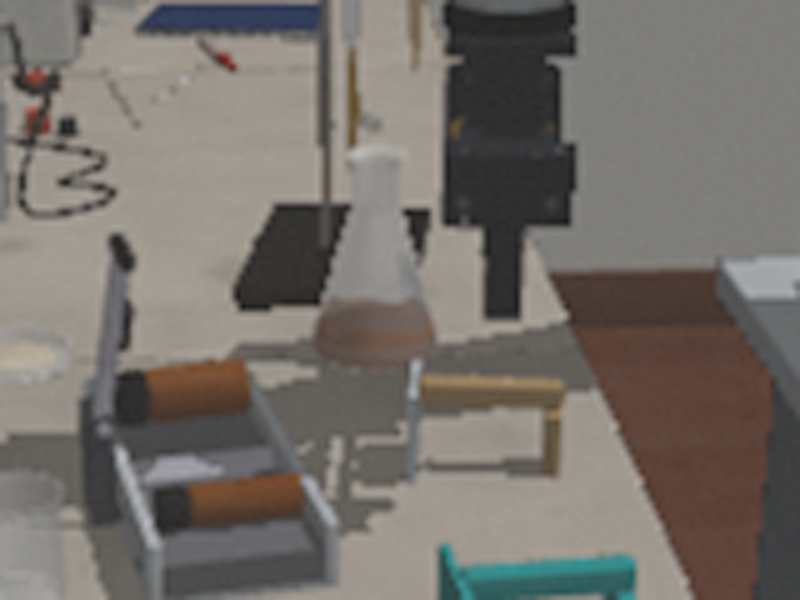

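The side crop shows the fingers (503,310) above the middle of the tan handle (490,385), with the track and vials undisturbed. I'll descend and grip.

Call:
step_arm([
  [[0,1,-0.5,20,0.001,0.002,0.003],[0,1,-0.4,20,0.001,0.003,0.003],[0,0,0,18,0,0,0],[0,0,0,16,0,0,0],[0,0,0,11,0,0,0],[0,0,0,0,0,0,0],[1,0,0,0,0,0,0],[1,0,0,0,0,0,0],[1,0,0,0,0,0,0],[1,0,0,0,0,0,0],[1,0,0,0,0,0,0],[1,0,0,0,0,0,0],[1,0,0,0,0,0,0],[1,0,0,0,0,0,0]],
], newtons=25)

```text
clock: 4.65
eef_pos: [0.3807, 0.2087, 0.042]
tool_rot: [179.7, 0.4, -7.0]
ft_force: [-0.2, -0.7, -0.0]
gripper_width: 0.0367
```

```bash
python3 -c "
from h import *
go([.372,.2045,.15],-7)"
```

```text
clk 4.65 pos [0.3807 0.2087 0.042 ] rot [179.66   0.36  -7.01] q [-36.5  49.7   2.8 129.5 -57.3   2.5 -74.5] w 0.0367 F [-0.2 -0.7 -0. ]
 shift mm now-frame [  -8.8    5.9 -107.9] after-turn frame [  -8.1    5.3 -108. ] turn [ 0.006  0.006 -0.   ]
```

The arm hit its inner reach limit here (j5 and j6 at their bounds), 5 mm off sideways. I'll reopen and grip further out along the handle, at paddle x≈+14.

Call:
step_arm([
  [[0,0,0,0,0,0,0],[0,0,0,0,0,0,0],[0,0,0,-8,0,0,0],[0,6,5.2,0,0.003,0.003,0],[0,0,0,0,0.003,0.003,0],[0,0,0,0,0,0,0]],
])

```text
clock: 5.15
eef_pos: [0.3864, 0.2021, 0.0499]
tool_rot: [180.0, -0.0, -7.1]
ft_force: [-1.6, 0.8, 0.3]
gripper_width: 0.0748
```

```bash
python3 -c "
from h import *
go([.386,.2028,.036],-7)"
```

```text
clk 5.15 pos [0.3864 0.2021 0.0499] rot [ 1.7999e+02 -2.0000e-02 -7.0900e+00] q [-35.9  48.7   3.6 129.6 -56.9   3.2 -73.7] w 0.0748 F [-1.6  0.8  0.3]
 shift mm now-frame [-0.5 -0.6 13.9] after-turn frame [-0.5 -0.6 13.9] turn [ 0.    -0.    -0.002]
```

Call:
step_arm([
  [[0,1,-0.6,4,0,0,0],[0,1,0,4,0,0,0],[0,1,0,4,0,0,0],[0,0,0,0,0,0,0]],
])

```text
clock: 5.48
eef_pos: [0.3907, 0.2039, 0.0383]
tool_rot: [179.9, 0.2, -7.0]
ft_force: [0.6, -0.1, -0.7]
gripper_width: 0.088
```

```bash
python3 -c "
from h import *
go([.389,.2025,.036],-7)
im=snap('side');crop(im,310,150,130,90,6,'c_grasp2')"
```

```text
clk 5.4833 pos [0.3907 0.2039 0.0383] rot [ 1.799e+02  1.600e-01 -7.020e+00] q [-35.1  50.1   2.7 128.7 -57.3   2.5 -73.2] w 0.088 F [ 0.6 -0.1 -0.7]
 shift mm now-frame [-1.5  1.6  2.3] after-turn frame [-1.5  1.6  2.3] turn [ 0.002  0.003 -0.   ]
```

View pics/c_grasp2.png

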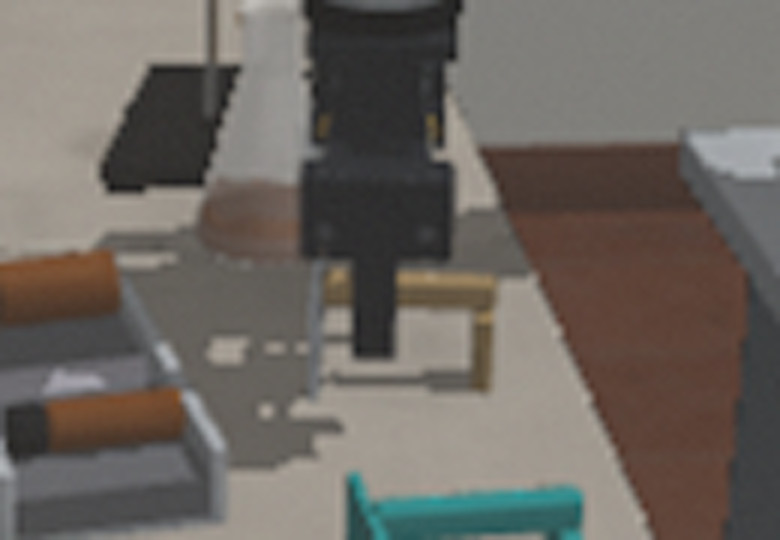

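The finger straddles the handle between blade and prop, as wanted. Closing.

Call:
step_arm([
  [[0,0,1,0,0,0,0],[1,0,0,0,0,0,0],[1,0,0,0,0,0,0],[1,0,0,0,0,0,0],[1,0,0,0,0,0,0],[1,0,0,0,0,0,0],[1,0,0,0,0,0,0],[1,0,0,0,0,0,0],[1,0,0,0,0,0,0],[1,0,0,0,0,0,0],[1,0,0,0,0,0,0],[1,0,0,0,0,0,0],[1,0,0,0,0,0,0],[1,0,0,0,0,0,0]],
], newtons=30)

```text
clock: 6.7
eef_pos: [0.3904, 0.2028, 0.0393]
tool_rot: [179.9, 0.2, -7.0]
ft_force: [-0.1, -0.3, -1.4]
gripper_width: 0.0137
```

```bash
python3 -c "
from h import *
go([.389,.2025,.17],101.8)"
```

```text
clk 6.7 pos [0.3904 0.2028 0.0393] rot [ 1.7989e+02  1.6000e-01 -7.0000e+00] q [-35.1  50.    2.7 128.9 -57.3   2.5 -73.1] w 0.0137 F [-0.1 -0.3 -1.4]
 shift mm now-frame [  -1.7    0.7 -130.7] after-turn frame [  -0.    -1.4 -130.7] turn [-1.000e-03  4.000e-03 -1.899e+00]
```

Call:
step_arm([
  [[1,0,0,-15,0,0,0],[1,0,0,-30,0,0,0],[1,0,0,-30,0,0,0],[1,0,0,-30,0,0,0],[1,0,0,-30,0,0,0],[1,0,0,-26,0,0,0],[1,0,0,0,0,0,-0.12],[1,0,0,0,0,0,-0.12],[1,0,0,0,0,0,-0.12],[1,0,0,0,0,0,-0.12],[1,0,0,0,0,0,-0.12],[1,0,0,0,0,0,-0.12],[1,0,0,0,0,0,-0.12],[1,0,0,0,0,0,-0.12],[1,0,0,0,0,0,-0.12],[1,0,0,0,0,0,-0.12],[1,0,0,0,0,0,-0.12],[1,0,0,0,0,0,-0.12],[1,0,0,0,0,0,-0.12],[1,0,0,0,0,0,-0.12]],
])

```text
clock: 8.37
eef_pos: [0.3905, 0.2029, 0.2002]
tool_rot: [-179.8, 0.1, 89.6]
ft_force: [-0.5, 0.3, -0.6]
gripper_width: 0.0135
```

```bash
python3 -c "
from h import *
go([.5705,.121,.20],101.8)"
```

```text
clk 8.3667 pos [0.3905 0.2029 0.2002] rot [-1.798e+02  1.000e-01  8.960e+01] q [-39.2  30.6   8.8 123.3  -9.9  27.  -23.1] w 0.0135 F [-0.5  0.3 -0.6]
 shift mm now-frame [-80.7 180.6  -0.2] after-turn frame [-117.   159.4    0.2] turn [-0.004  0.001 -0.213]
```

Call:
step_arm([
  [[1,0,0,0,-0.002,0,-0.1065],[1,0,0,0,-0.002,0,-0.1065],[1,-14.6,19.9,0,0,0,0],[1,-14.6,19.9,0,0,0,0],[1,-14.6,19.9,0,0,0,0],[1,-14.6,19.9,0,0,0,0],[1,-14.6,19.9,0,0,0,0],[1,-14.6,19.9,0,0,0,0],[1,-14.6,19.9,0,0,0,0],[1,-14.6,19.9,0,0,0,0],[1,0,0,25,0,0,0],[1,0,0,25,0,0,0],[1,0,0,0,0,0,0]],
])

```text
clock: 9.45
eef_pos: [0.5669, 0.1192, 0.1464]
tool_rot: [-179.5, 0.1, 101.4]
ft_force: [-1.0, 0.9, -1.9]
gripper_width: 0.0136
```

```bash
python3 -c "
from h import *
go([.5705,.121,.0695],101.8)
im=snap('side');a=cv2.resize(im[130:250,270:400],None,fx=4,fy=4);b=snap('top')[150:250,270:420];b=cv2.resize(b,(a.shape[1],int(100*a.shape[1]/150)));b=cv2.resize(b,(a.shape[0]*150//100,a.shape[0]))[:, :]
cv2.imwrite('pics/behind.png',cv2.resize(np.hstack([a,b]),(800,320))[:,:,::-1])"
```

```text
clk 9.45 pos [0.5669 0.1192 0.1464] rot [-1.7953e+02  9.0000e-02  1.0143e+02] q [-18.5  43.3   3.5 102.6  -4.1  34.7  -1.1] w 0.0136 F [-1.   0.9 -1.9]
 shift mm now-frame [ 1.2  4.5 76.9] after-turn frame [ 1.1  3.9 76.9] turn [-0.008  0.002 -0.006]
```

View pics/behind.png

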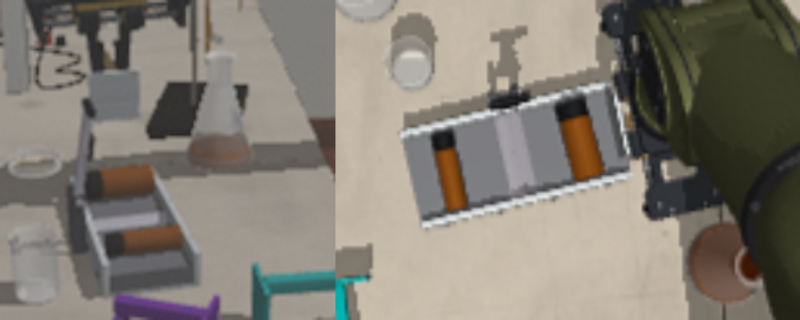

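The blade (side view, about (113,95)) hangs behind the stout vial, and the body is clear of the flask. I'll check the blade's lateral position numerically before lowering it.

```bash
python3 -c "
from h import *
im=snap('side')
e=np.array([.5669,.1192,.1464]);y=np.radians(11.6);X=np.array([np.cos(y),np.sin(y),0]);Y=np.array([-np.sin(y),np.cos(y),0])
f=e+Y*.0315-np.array([0,0,.0393]);
print(proj('side',[f+X*.03,f-X*.03,f+X*.03+[0,0,.058],f-X*.03+[0,0,.058]]).round(1))
for r in (164,168,171): print(r,[(c,*im[r,c]) for c in list(range(300,312))+list(range(320,330))])
for r in range(170,180):print(r,im[r,310])
"
```

```text
[[304.5 175.5]
 [323.8 173.8]
 [303.6 157.2]
 [323.4 155.6]]
164 [(300, np.uint8(159), np.uint8(153), np.uint8(144)), (301, np.uint8(159), np.uint8(152), np.uint8(143)), (302, np.uint8(162), np.uint8(155), np.uint8(145)), (303, np.uint8(140), np.uint8(136), np.uint8(131)), (304, np.uint8(115), np.uint8(115), np.uint8(117)), (305, np.uint8(112), np.uint8(114), np.uint8(115)), (306, np.uint8(111), np.uint8(113), np.uint8(115)), (307, np.uint8(112), np.uint8(114), np.uint8(114)), (308, np.uint8(112), np.uint8(114), np.uint8(115)), (309, np.uint8(111), np.uint8(112), np.uint8(114)), (310, np.uint8(111), np.uint8(112), np.uint8(114)), (311, np.uint8(112), np.uint8(114), np.uint8(116)), (320, np.uint8(111), np.uint8(114), np.uint8(114)), (321, np.uint8(110), np.uint8(112), np.uint8(113)), (322, np.uint8(110), np.uint8(112), np.uint8(115)), (323, np.uint8(142), np.uint8(139), np.uint8(133)), (324, np.uint8(162), np.uint8(155), np.uint8(145)), (325, np.uint8(160), np.uint8(153), np.uint8(144)), (326, np.uint8(161), np.uint8(154), np.uint8(145)), (327, np.uint8(159), np.uint8(152), np.uint8(1
[... 1861 characters left out ...]
 (320, np.uint8(112), np.uint8(114), np.uint8(116)), (321, np.uint8(111), np.uint8(113), np.uint8(115)), (322, np.uint8(110), np.uint8(113), np.uint8(115)), (323, np.uint8(142), np.uint8(138), np.uint8(132)), (324, np.uint8(158), np.uint8(150), np.uint8(140)), (325, np.uint8(156), np.uint8(149), np.uint8(139)), (326, np.uint8(154), np.uint8(147), np.uint8(138)), (327, np.uint8(154), np.uint8(147), np.uint8(137)), (328, np.uint8(159), np.uint8(152), np.uint8(143)), (329, np.uint8(116), np.uint8(112), np.uint8(105))]
170 [110 114 115]
171 [110 112 115]
172 [110 112 114]
173 [113 115 118]
174 [142 139 135]
175 [164 157 147]
176 [163 157 147]
177 [163 157 147]
178 [163 156 148]
179 [162 155 147]
```

Observed blade edges (303.5–323, bottom 174) match the prediction. Lowering behind the vial.

Call:
step_arm([
  [[1,0.6,2.2,10,-0.004,0.001,-0.003],[1,0.6,2.3,10,-0.004,0.001,-0.003],[1,0,0,15,0,0,0],[1,0,0,15,0,0,0],[1,0,0,12,0,0,0],[1,0,0,8,0,0,0],[1,0,0,4,0,0,0],[1,0,0,0,0,0,0],[1,0,0,0,0,0,0]],
])

```text
clock: 10.35
eef_pos: [0.5751, 0.1225, 0.0768]
tool_rot: [179.5, -0.0, 101.8]
ft_force: [-0.5, 0.6, -1.1]
gripper_width: 0.0138
```

```bash
python3 -c "
from h import *
go([.5705,.121,.0695],101.8)
print(camera_params('side')['fx']>0)
crop(snap('side'),280,130,130,100,6,'low')"
```

```text
clk 10.35 pos [0.5751 0.1225 0.0768] rot [ 1.7947e+02 -4.0000e-02  1.0181e+02] q [-17.9  49.8   2.5 103.9  -4.3  25.9  -0.7] w 0.0138 F [-0.5  0.6 -1.1]
 shift mm now-frame [-0.5 -4.9  7.2] after-turn frame [-0.5 -4.8  7.3] turn [ 0.009 -0.001  0.   ]
True
```

View pics/low.png

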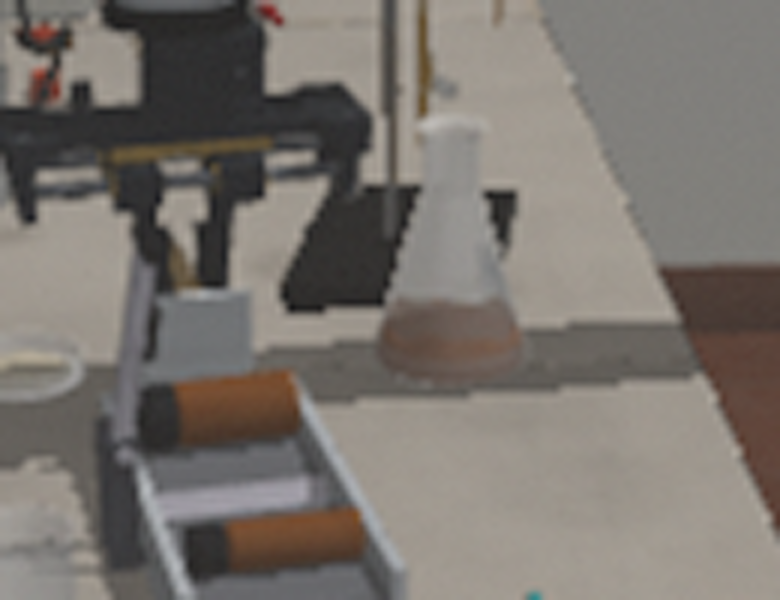

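Call:
step_arm([
  [[1,0,-2,2,0.004,0,0],[1,0,-2,2,0.004,0,0],[1,0,0,2,0,0,0],[1,0,0,0,0,0,0],[1,0,0,0,0,0,0]],
])

```text
clock: 10.82
eef_pos: [0.5709, 0.1216, 0.0705]
tool_rot: [180.0, -0.0, 101.8]
ft_force: [-1.0, -0.8, -0.8]
gripper_width: 0.0138
```

```bash
python3 -c "
from h import *
go([.5705,.121,.0695],101.8)"
```

```text
clk 10.8167 pos [0.5709 0.1216 0.0705] rot [ 1.7996e+02 -4.0000e-02  1.0181e+02] q [-17.9  50.3   2.4 104.3  -4.3  25.5  -0.6] w 0.0138 F [-1.  -0.8 -0.8]
 shift mm now-frame [-0.5 -0.5  1. ] after-turn frame [-0.5 -0.5  1. ] turn [ 0.001 -0.001  0.   ]
```

Call:
step_arm([
  [[1,1,0,0,0,0,0],[1,2,0,0,0,0,0],[1,2,0,0,0,0,0],[1,2.5,0,0,0,0,0],[1,3,0,0,0,0,0],[1,3.5,0,0,0,0,0],[1,4,0,0,0,0,0],[1,4,0,0,0,0,0],[1,4,0,0,0,0,0],[1,4,0,0,0,0,0],[1,4,0,0,0,0,0],[1,4,0,0,0,0,0],[1,4,0,0,0,0,0],[1,4,0,0,0,0,0],[1,4,0,0,0,0,0],[1,4,0,0,0,0,0],[1,2,0,0,0,0,0],[1,0,0,0,0,0,0],[1,0,0,0,0,0,0],[1,0,0,0,0,0,0]],
])

```text
clock: 12.48
eef_pos: [0.5596, 0.1761, 0.0706]
tool_rot: [180.0, -0.0, 101.8]
ft_force: [0.3, -0.1, -2.3]
gripper_width: 0.0136
```

```bash
cat > look.py <<'E'
from h import *
import sys
go([.5705,.121,.0695],101.8)
o=np.array([.5445,.2448]);y=np.radians(11.84);M=np.array([[np.cos(y),np.sin(y)],[-np.sin(y),np.cos(y)]])
for n in('top','side'):
    im=snap(n,'l_%s'%n+sys.argv[1]);hsv=cv2.cvtColor(im,cv2.COLOR_RGB2HSV)
    k=np.zeros(im.shape[:2],np.uint8);k[150:245,285:375]=1
    m=cv2.inRange(hsv,(5,130,50),(20,255,255))*k
    for c in cv2.findContours(m,0,2)[0]:
        if cv2.contourArea(c)<15:continue
        r=cv2.minAreaRect(c);w=cast(n,r[0],.043)[0];print(n,np.round(r[0],1),np.round(r[1],1),"track mm",(M@(w[:2]-o)*1e3).round(1))
E
python3 look.py 1
```

```text
clk 12.4833 pos [0.5596 0.1761 0.0706] rot [ 1.7995e+02 -2.0000e-02  1.0178e+02] q [-23.8  50.4   3.3 103.8  -5.8  25.8  -4.7] w 0.0136 F [ 0.3 -0.1 -2.3]
 shift mm now-frame [-56.1  -0.6   1.1] after-turn frame [-56.1  -0.6   1.1] turn [ 0.001 -0.    -0.   ]
top [306.8 205.4] [19.2  6.6] track mm [-7.4 73.9]
top [333. 200.] [19.4  9.2] track mm [ -9.6 -13.4]
side [328.6 218.1] [ 5.3 21.2] track mm [-9.2 76.9]
side [323.1 203. ] [ 7.3 20. ] track mm [-14.8 -23.1]
```

Call:
step_arm([
  [[1,0,0,0,0,0,0],[1,0,0,0,0,0,0],[1,0,0,0,0,0,0],[1,0,0,0,0,0,0],[1,0,0,0,0,0,0],[1,0,0,0,0,0,0],[1,0,0,0,0,0,0],[1,0,0,0,0,0,0],[1,0,0,0,0,0,0],[1,0,0,0,0,0,0],[1,0,0,0,0,0,0],[1,0,0,0,0,0,0]],
])

```text
clock: 13.58
eef_pos: [0.5595, 0.1765, 0.0706]
tool_rot: [180.0, -0.0, 101.8]
ft_force: [0.3, -0.1, -1.3]
gripper_width: 0.0137
```

```bash
python3 look.py 2; python3 -c "
from h import *
im=cv2.imread('pics/l_side2.png')[:,:,::-1];crop(im,285,130,100,100,6,'seat')"
```

```text
clk 13.5833 pos [0.5595 0.1765 0.0706] rot [ 1.7996e+02 -4.0000e-02  1.0181e+02] q [-23.8  50.4   3.2 103.8  -5.8  25.8  -4.7] w 0.0137 F [ 0.3 -0.1 -1.3]
 shift mm now-frame [-56.5  -0.6   1.1] after-turn frame [-56.5  -0.6   1.1] turn [ 0.001 -0.001  0.   ]
top [306.8 205.4] [19.2  6.6] track mm [-7.4 73.9]
top [328.7 201.2] [19.2  9.7] track mm [-10.3   1.2]
side [328.5 217.5] [ 5. 21.] track mm [-9.7 73.6]
side [324.  206.5] [ 7. 20.] track mm [-12.4   1.2]
```

View pics/seat.png

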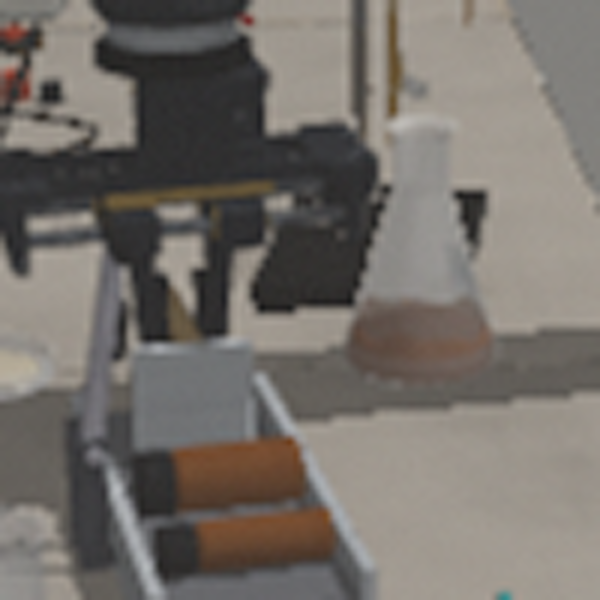

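The stout vial sits in the vee (track y ≈ 1 mm, matching the vee's own measured offset) with the clamp still open and the slim vial unmoved. Now I'll back off and lift.

Call:
step_arm([
  [[1,-4,0,0,0,0,0],[1,-10,0,0,0,0,0],[1,-11,0,0,0,0,0],[1,0,0,-15,0,0,0],[1,0,0,-25,0,0,0],[1,0,0,-30,0,0,0],[1,0,0,-30,0,0,0],[1,0,0,-25,0,0,0],[1,0,0,-5,0,0,0],[1,0,0,0,0,0,0],[1,0,0,0,0,0,0]],
])

```text
clock: 14.6
eef_pos: [0.5641, 0.1507, 0.2]
tool_rot: [-180.0, -0.0, 101.7]
ft_force: [-0.4, -0.1, -1.6]
gripper_width: 0.0138
```

```bash
python3 -c "
from h import *
go([.405,.19,.06],101.8)"
```

```text
clk 14.6 pos [0.5641 0.1507 0.2   ] rot [-1.7998e+02 -1.0000e-02  1.0174e+02] q [-22.2  39.1   4.6  99.8  -4.4  41.3  -3.5] w 0.0138 F [-0.4 -0.1 -1.6]
 shift mm now-frame [  70.8 -147.8  140. ] after-turn frame [  71.  -147.7  140. ] turn [-0.    -0.    -0.001]
```

Call:
step_arm([
  [[1,7,-15,0,0,0,0],[1,14,-29,0,0,0,0],[1,14,-29,0,0,0,0],[1,14,-29,0,0,0,0],[1,14,-29,0,0,0,0],[1,8,-17,0,0,0,0],[1,0,0,20,0,0,0],[1,0,0,30,0,0,0],[1,0,0,30,0,0,0],[1,0,0,30,0,0,0],[1,0,0,20,0,0,0],[1,0,0,10,0,0,0],[1,0,0,0,0,0,0],[1,0,0,0,0,0,0],[1,0,0,0,0,0,0]],
])

```text
clock: 15.85
eef_pos: [0.4055, 0.1911, 0.0611]
tool_rot: [179.9, -0.0, 101.8]
ft_force: [-0.4, 0.5, -1.2]
gripper_width: 0.0138
```

```bash
python3 -c "
from h import *
go([.405,.19,.0395],101.8)"
```

```text
clk 15.85 pos [0.4055 0.1911 0.0611] rot [ 1.7991e+02 -4.0000e-02  1.0179e+02] q [-31.7  47.1   0.9 127.5  -7.5   5.3 -11.8] w 0.0138 F [-0.4  0.5 -1.2]
 shift mm now-frame [-1.  -0.8 21.6] after-turn frame [-1.  -0.7 21.6] turn [ 0.001 -0.001 -0.   ]
```

Call:
step_arm([
  [[1,0,5,0,0.001,0,0],[1,0,6,5,0,0,0],[1,0,0,5,0,0,0],[1,0,0,4,0,0,0],[1,0,0,3,0,0,0],[1,0,0,2,0,0,0],[1,0,0,1,0,0,0],[1,0,0,0,0,0,0],[1,0,0,0,0,0,0]],
])

```text
clock: 16.6
eef_pos: [0.4158, 0.1934, 0.0405]
tool_rot: [-180.0, -0.0, 101.8]
ft_force: [0.4, -0.0, -0.4]
gripper_width: 0.0137
```

```bash
python3 -c "
from h import *
go([.416,.19,.0393],101.8)"
```

```text
clk 16.6 pos [0.4158 0.1934 0.0405] rot [-1.7997e+02 -4.0000e-02  1.0181e+02] q [-31.1  49.9   0.7 125.9  -7.3   4.3 -11.5] w 0.0137 F [ 0.4 -0.  -0.4]
 shift mm now-frame [-3.4 -0.5  1.2] after-turn frame [-3.4 -0.5  1.2] turn [-0.001 -0.001  0.   ]
```

Down 1.2 mm more, then release (partial opening) and rise.

Call:
step_arm([
  [[1,0,0,0.8,0,0,0],[1,0,0,0.4,0,0,0],[1,0,0,0,0,0,0],[0.55,0,0,0,0,0,0],[0.55,0,0,0,0,0,0],[0.55,0,0,0,0,0,0],[0.55,0,0,0,0,0,0],[0.55,0,0,0,0,0,0],[0.55,0,0,-8,0,0,0],[0.55,0,0,-25,0,0,0],[0.55,0,0,-35,0,0,0],[0.55,0,0,-35,0,0,0],[0.55,0,0,-35,0,0,0],[0.55,0,0,-35,0,0,0],[0.55,0,0,-30,0,0,0],[0.55,0,0,0,0,0,0],[0.55,0,0,0,0,0,0]],
])

```text
clock: 18.02
eef_pos: [0.4167, 0.1937, 0.2442]
tool_rot: [179.8, -0.1, 101.8]
ft_force: [-0.1, 0.3, 0.1]
gripper_width: 0.0396
```

```bash
python3 look.py 3; python3 -c "
from h import *
a=cv2.imread('pics/l_side3.png')[130:230,285:415];b=cv2.imread('pics/l_top3.png')[160:260,280:410]
cv2.imwrite('pics/put.png',cv2.resize(np.hstack([a,b]),(800,308),interpolation=cv2.INTER_CUBIC))"
```

```text
clk 18.0167 pos [0.4167 0.1937 0.2442] rot [ 1.7978e+02 -1.3000e-01  1.0181e+02] q [-35.1  27.    6.6 117.6  -5.3  35.4 -13.1] w 0.0396 F [-0.1  0.3  0.1]
 shift mm now-frame [-103.  135.  175.] after-turn frame [-102.6  135.7  174.7] turn [ 0.004 -0.002  0.   ]
top [306.8 205.4] [19.2  6.6] track mm [-7.4 73.9]
top [328.7 201.2] [19.2  9.6] track mm [-10.3   1.3]
side [328.6 218. ] [ 5.2 21.1] track mm [-9.3 76.5]
side [324.  206.5] [ 7. 20.] track mm [-12.4   1.2]
```

View pics/put.png

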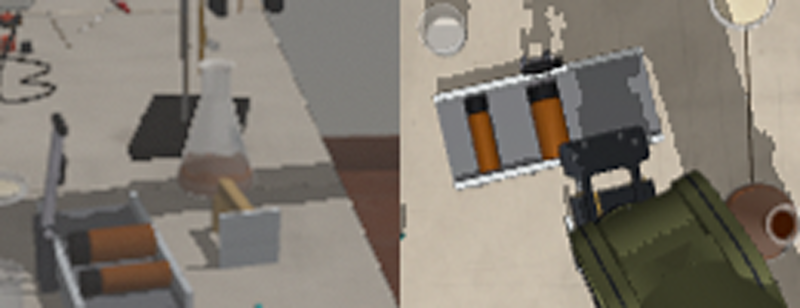

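The paddle stands upright on blade and prop, and the vials are unchanged. Next I'll turn the closed fingers so the jaw axis lies along the pin (yaw 191.8), then go behind the clamp tip.

Call:
step_arm([
  [[1,0,0,0,0.004,-0.002,-0.12],[1,0,0,0,0,0,-0.12],[1,0,0,0,0,0,-0.12],[1,0,0,0,0,0,-0.12],[1,0,0,0,0,0,-0.12],[1,0,0,0,0,0,-0.12],[1,0,0,0,0,0,-0.12],[1,0,0,0,0,0,-0.12],[1,0,0,0,0,0,-0.12],[1,0,0,0,0,0,-0.12],[1,0,0,0,0,0,-0.12],[1,0,0,0,0,0,-0.12],[1,0,0,0,0,0,-0.12],[1,0,0,0,0,0,-0.011],[1,0,0,0,0,0,0],[1,0,0,0,0,0,0]],
])

```text
clock: 19.45
eef_pos: [0.4156, 0.193, 0.2415]
tool_rot: [-179.9, -0.4, -168.4]
ft_force: [-0.3, 0.2, 0.1]
gripper_width: 0.0001
```

```bash
python3 -c "
from h import *
y=np.radians(11.84);w=np.array([.5445,.2448])+.066*np.array([np.cos(y),np.sin(y)])
go([*w,.225],-168.2)"
```

```text
clk 19.45 pos [0.4156 0.193  0.2415] rot [-179.9    -0.35 -168.35] q [-16.8  28.1 -20.8 116.6  15.6  38.3  54. ] w 0.0001 F [-0.3  0.2  0.1]
 shift mm now-frame [-202.8   25.    15.2] after-turn frame [-202.8   24.4   16.5] turn [-0.002 -0.006 -0.003]
```

Call:
step_arm([
  [[1,-15,2,1,-0.002,-0.006,-0.003],[1,-30,3.6,2,0,0,0],[1,-30,3.6,2,0,0,0],[1,-30,3.6,2,0,0,0],[1,-30,3.6,2,0,0,0],[1,-30,3.6,2,0,0,0],[1,-23,3,2,0,0,0],[1,-15,2,2,0,0,0],[1,0,0,0,0,0,0],[1,0,0,0,0,0,0]],
])

```text
clock: 20.28
eef_pos: [0.609, 0.26, 0.2265]
tool_rot: [180.0, 0.0, -168.1]
ft_force: [-0.4, 0.0, 0.3]
gripper_width: 0.0003
```

```bash
python3 -c "
from h import *
y=np.radians(11.84);w=np.array([.5445,.2448])+.066*np.array([np.cos(y),np.sin(y)])
go([*w,.150],-168.2)
crop(snap('side'),270,100,110,110,5,'clamp1')"
```

```text
clk 20.2833 pos [0.609  0.26   0.2265] rot [ 179.99    0.   -168.09] q [-17.1  43.9 -19.5  83.1  16.2  55.8  61.2] w 0.0003 F [-0.4  0.   0.3]
 shift mm now-frame [ 0.2 -1.6 76.5] after-turn frame [ 0.2 -1.6 76.5] turn [0.    0.    0.002]
```

View pics/clamp1.png

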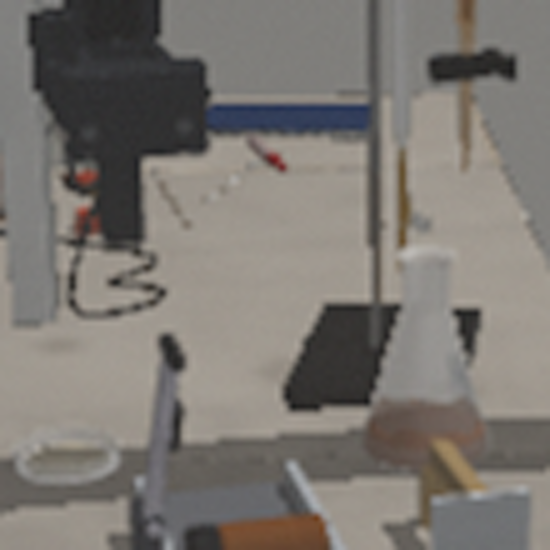

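The closed fingers (right edge 143) are about 8 mm beyond the clamp pin (172,352). Lowering behind it.

Call:
step_arm([
  [[1,0,-1.6,20,0,0,0],[1,0,0,25,0,0,0],[1,0,0,22,0,0,0],[1,0,0,9,0,0,0],[1,0,0,0,0,0,0],[1,5,0,0,0,0,0],[1,6,0,0,0,0,0],[1,10,0,1.5,0,0,0],[1,10,0,1.5,0,0,0],[1,9,0,2.5,0,0,0],[1,9,0,2.5,0,0,0],[1,0,0,0,0,0,0],[1,0,0,0,0,0,0]],
])

```text
clock: 21.42
eef_pos: [0.5621, 0.2485, 0.1449]
tool_rot: [180.0, 0.2, -168.0]
ft_force: [-0.2, -0.4, 0.3]
gripper_width: 0.0002
```

```bash
cat > cl.py <<'E'
from h import *
import sys
o=np.array([.5445,.2448]);y=np.radians(11.84);X=np.array([np.cos(y),np.sin(y)])
w=o+X*float(sys.argv[1])/1e3
go([*w,float(sys.argv[2])/1e3],-168.2)
e=get_state()['eef_pos'];print("TCP track",(e[:2]-o)@X*1e3,(e[:2]-o)@[-X[1],X[0]]*1e3,e[2]*1e3)
if len(sys.argv)>3: crop(snap('side',sys.argv[3]+'f'),280,120,110,110,5,sys.argv[3])
E
python3 cl.py 0 134 clamp2
```

```text
clk 21.4167 pos [0.5621 0.2485 0.1449] rot [ 179.95    0.2  -167.99] q [-18.5  46.  -17.4  96.3  19.4  40.4  56.4] w 0.0002 F [-0.2 -0.4  0.3]
 shift mm now-frame [18.   0.  10.9] after-turn frame [18.  -0.  10.9] turn [0.001 0.004 0.004]
TCP track 18.007164883902576 0.034624615139765426 144.94817405982317
```

View pics/clamp2.png

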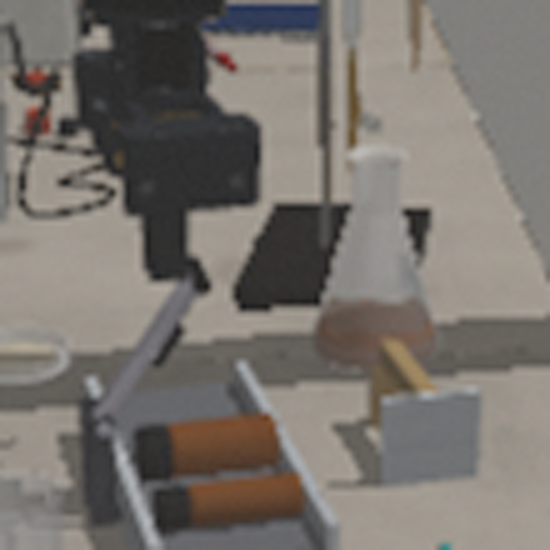

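The arm has swung to about 1.0 rad with the fingers on its outer side at the pin (197,275); the paddle is upright. That was my 12th view, so from here I rely on numbers. Continuing the arc.

Call:
step_arm([
  [[1,9,0,5.5,0,0.002,0.002],[1,9,0,5.5,0,0.002,0.002],[1,7,0,6.5,0,0,0],[1,7,0,6.5,0,0,0],[1,6.5,0,7.5,0,0,0],[1,6.5,0,7.5,0,0,0],[1,5.5,0,9.5,0,0,0],[1,5.5,0,9.5,0,0,0],[1,4,0,7,0,0,0],[1,0,0,0,0,0,0],[1,0,0,0,0,0,0]],
])

```text
clock: 22.38
eef_pos: [0.5035, 0.2362, 0.0787]
tool_rot: [180.0, -0.1, -168.2]
ft_force: [1.3, 0.4, -0.4]
gripper_width: 0.0001
```

```bash
python3 cl.py -42 72; python3 look.py 4 | grep mm
```

```text
clk 22.3833 pos [0.5035 0.2362 0.0787] rot [ 1.7997e+02 -1.1000e-01 -1.6824e+02] q [-22.2  48.5 -13.  108.4  22.7  25.7  50.2] w 0.0001 F [ 1.3  0.4 -0.4]
 shift mm now-frame [0.1 0.1 6.7] after-turn frame [0.1 0.1 6.7] turn [ 0.    -0.002 -0.001]
TCP track -41.878973583133366 -0.056121638980623736 78.7139760447097
 shift mm now-frame [ -42.1 -126.4    9.1] after-turn frame [-126.4   42.     9.2] turn [-1.00e-03 -2.00e-03  1.57e+00]
top [306.  200.9] [9.8 6.3] track mm [ 7.8 73.3]
side [328.7 218.2] [ 4.7 21.2] track mm [-9.4 77.6]
side [324.2 207. ] [ 6.9 20. ] track mm [-12.1   4.9]
```

Call:
step_arm([
  [[1,0,0,2.5,0,0,0],[1,0,0,2.5,0,0,0],[1,0,0,2,0,0,0],[1,0,0,1.5,0,0,0],[1,0,0,0.7,0,0,0],[1,0,0,0,0,0,0],[1,0,0,0,0,0,0]],
])

```text
clock: 23.07
eef_pos: [0.503, 0.2359, 0.0693]
tool_rot: [180.0, -0.1, -168.2]
ft_force: [0.4, 0.1, -0.3]
gripper_width: 0.0003
```

```bash
python3 cl.py -42 67
```

```text
clk 23.0667 pos [0.503  0.2359 0.0693] rot [ 1.7998e+02 -1.4000e-01 -1.6825e+02] q [-22.5  49.4 -12.5 108.6  23.   24.6  49.9] w 0.0003 F [ 0.4  0.1 -0.3]
 shift mm now-frame [-0.4  0.2  2.3] after-turn frame [-0.4  0.2  2.3] turn [ 0.    -0.002 -0.001]
TCP track -42.40579025419176 -0.23824595302298338 69.33136297495626
```

Call:
step_arm([
  [[1,0,0,0.8,0,0,0],[1,0,0,0.7,0,0,0],[1,0,0,0.7,0,0,0],[1,0,0,0,0,0,0],[1,0,0,0,0,0,0],[1,0,0,0,0,0,0]],
])

```text
clock: 23.57
eef_pos: [0.5031, 0.2359, 0.0674]
tool_rot: [180.0, -0.1, -168.2]
ft_force: [-0.7, 0.5, 4.6]
gripper_width: 0.0007
```

```bash
python3 cl.py -42 67
```

```text
clk 23.5667 pos [0.5031 0.2359 0.0674] rot [ 1.7997e+02 -1.2000e-01 -1.6824e+02] q [-22.6  49.6 -12.3 108.7  23.1  24.3  49.8] w 0.0007 F [-0.7  0.5  4.6]
 shift mm now-frame [-0.3  0.2  0.4] after-turn frame [-0.3  0.2  0.4] turn [ 0.    -0.002 -0.001]
TCP track -42.33499329838225 -0.17867500642772322 67.38415637564913
```

A 4.6 N contact force at tip height: the clamp rests on the vial. Retreating straight up, then aside for the final check.

Call:
step_arm([
  [[1,0,0,-3,0,0,0],[1,0,0,-10,0,0,0],[1,0,0,-25,0,0,0],[1,0,0,-35,0,0,0],[1,0,0,-35,0,0,0],[1,0,0,-35,0,0,0],[1,0,0,-35,0,0,0],[1,20,10,0,0,0,0],[1,25,20,0,0,0,0],[1,20,20,0,0,0,0],[1,0,0,0,0,0,0],[1,0,0,0,0,0,0],[1,0,0,0,0,0,0]],
])

```text
clock: 24.65
eef_pos: [0.4304, 0.2713, 0.2458]
tool_rot: [180.0, -0.1, -168.3]
ft_force: [0.1, -0.8, 0.4]
gripper_width: 0.0002
```

```bash
python3 look.py 5; python3 - <<'E'
from h import *
o=np.array([.5445,.2448]);y=np.radians(11.84);X=np.array([np.cos(y),np.sin(y),0]);Y=np.array([-X[1],X[0],0]);O=np.array([*o,0])
im=cv2.imread('pics/l_side5.png');g=cv2.cvtColor(im,cv2.COLOR_BGR2GRAY)
for th in(0,.07,.15):
    P=O+X*(.058-.1*np.cos(th))+[0,0,.062+.1*np.sin(th)]
    print(th,"pin ends px",proj('side',[P-Y*.02,P,P+Y*.02]).round(1).tolist())
m=(g<70).astype(np.uint8)*255;k=np.zeros_like(m);k[170:230,300:360]=255;m&=k
for c in cv2.findContours(m,0,2)[0]:
    if cv2.contourArea(c)>6:print("dark",cv2.boundingRect(c),cv2.minAreaRect(c))
# paddle: foot corners of blade & heights
h=cv2.cvtColor(im,cv2.COLOR_BGR2HSV)
C=np.array([.416,.1935,0]);f=C+Y*.0315   # blade face foot (paddle x axis ~ track +y)
print("expected blade corners",proj('side',[f+X*.03,f-X*.03,f+X*.03+[0,0,.058],f-X*.03+[0,0,.058]]).round(1).tolist())
gg=g[185:225,345:385].astype(int)
print(gg[::2,::2])
E
```

```text
clk 24.65 pos [0.4304 0.2713 0.2458] rot [ 1.7999e+02 -6.0000e-02 -1.6825e+02] q [-24.4  31.1 -20.4 108.7  15.2  42.9  48.4] w 0.0002 F [ 0.1 -0.8  0.4]
 shift mm now-frame [-106.8 -175.7  176.2] after-turn frame [-175.8  106.4  176.3] turn [-1.00e-03 -1.00e-03  1.57e+00]
top [306.8 205.4] [19.2  6.6] track mm [-7.4 73.9]
top [325.1 201.1] [16.7  2.7] track mm [-7.2 12.4]
side [328.7 218. ] [ 4.5 21.2] track mm [-9.5 76.9]
side [324.  206.5] [ 7. 20.] track mm [-12.4   1.2]
0 pin ends px [[332.3, 196.6], [333.8, 199.3], [335.4, 202.0]]
0.07 pin ends px [[332.1, 194.4], [333.7, 197.0], [335.3, 199.8]]
0.15 pin ends px [[331.8, 191.9], [333.4, 194.5], [335.0, 197.2]]
dark (300, 208, 4, 17) ((301.5, 216.0), (16.0, 3.0), 90.0)
dark (306, 205, 35, 22) ((322.7871398925781, 214.3712921142578), (21.59230613708496, 32.73672866821289), 84.2894058227539)
dark (316, 204, 9, 2) ((320.0, 204.5), (1.0, 8.0), 90.0)
dark (327, 170, 20, 12) ((336.5, 175.5), (11.0, 19.0), 90.0)
expected blade corners [[355.8, 217.2], [375.2, 214.9], [356.0, 199.3], [375.8, 197.2]]
[[ 83  82  82  86  91  97  98 101 102 
[... 962 characters left out ...]
 147 143
  142 145]
 [153 155 111  97  96 124 113 111 110 112 112 112 112 112 114 125 150 146
  145 147]
 [154 153 156  95  98  92 115 113 114 113 114 113 114 115 112 123 149 147
  145 147]
 [152 153 157 128  98  95 114 111 114 113 113 113 112 113 113 131 150 147
  144 148]
 [154 155 156 145  96  94 114 110 110 111 111 114 122 125 129 140 150 151
  148 149]
 [140 128 127 126 129 127 135 139 146 148 157 156 154 152 152 151 150 150
  149 150]
 [153 152 152 153 154 154 154 155 155 153 155 155 155 154 153 155 156 154
  153 152]
 [164 152 152 152 153 153 152 153 153 155 154 155 156 154 153 153 155 156
  155 156]
 [161 159 153 153 154 154 151 153 153 153 154 155 155 156 155 153 155 156
  155 155]]
```

The vial and paddle are where expected. One last check on the clamp pin, comparing rows near (334,199).

```bash
python3 - <<'E'
from h import *
g=cv2.cvtColor(cv2.imread('pics/l_side5.png'),cv2.COLOR_BGR2GRAY)
print(g[188:208,322:344])
g=cv2.cvtColor(cv2.imread('pics/l_top5.png'),cv2.COLOR_BGR2GRAY);print(g[196:216,320:342][::1])
o=np.array([.5445,.2448]);y=np.radians(11.84);P=np.array([*(o-.042*np.array([np.cos(y),np.sin(y)])),.062]);print(proj('top',P))
E
```

```text
[[131 132 115  97  97  98  97  97  97  97  96  96  95  95  96  95  97  97
   97  98  89  81]
 [ 98  99  99 100 101 101  99  99  99  99 100  97  98  98  98  97  99  99
   99  98  93  81]
 [103 101 101 103 101 103 101 101 102  98  97  97  96  92  90  95  98  99
   97 101  96  89]
 [ 94 104 106 100  99 104 105 101  98  96  95  95  93  90  86  91  98  96
   96  97  97  94]
 [ 91 100 100  96  93 127 148 121  93  94  95  97  97  95  95  96  94  95
   93  94  93  93]
 [ 97  97  97  96  91 133 166 144 103  94  96  95  96  97  95  96  95  94
   94  94  93  92]
 [ 97  95  97  96  93 102 147 160 130  99  96  97  97  97  96  96  97  95
   94  94  94  94]
 [ 96  97  96  98  94  86 123 161 153 114  91  91  94  97  99  97  97  95
   94  94  94  93]
 [ 98 100  99  93  87  87  95 141 165 122  66  65  84  95  96  94  94 115
  130 127 128 129]
 [101 103 102  82  69  75  78 117 161 126  71  63  79 117 128 127 125 141
  153 153 153 153]
 [118 117 123 117 119 128 130 136 158 151 138 138 104 107 144 151 150 149
  151 150 151 151]
 [154 152 157 158 164 172 172 169 167 167 164 153 101  61 128 152 150 151
  1
[... 1951 characters left out ...]
   79  77  75  51]
 [ 54  67  93 131 134  94  57  50  47 176 219 217 228  90  28  28  25  26
   92 146 188 211]
 [ 65  55  53  70  94  61  31  27  29  92 152 107 104  40  15  51  96  92
  203 218 234 236]
 [ 71  72  66  50  58  42  34  31  24  24  49  44  91  90 202 214 228 222
  233 177 141 123]
 [ 73  73  74  70  62  51  49  29 102 150 206 215 232 222 238 175 173 146
  173 147 105 167]
 [ 73  75  74  73  72  70  56  46  77 180 212 173 154 152 201 181 179 176
  185 183 178 191]
 [ 49  64  74  73  74  73  71  61  53  94 137 187 181 181 192 189 188 190
  191 191 190 190]
 [ 51  38  56  73  74  74  73  72  67  51  64 113 160 196 195 191 188 189
  189 192 191 192]]
[[331.49187726 210.34571171]]
```

```bash
python3 -c "
from station import *
print(hand_in())"
```

```text
the job is handed in; nothing more can be done
None
```

I did the whole job and handed it in at about 25 s of the 69 s allowed. My last checks showed nothing wrong, but hand-in reports no verdict.

- **Paddle pick-up:** I took the tan paddle by its handle. The first grip attempt ran into the arm's inner reach limit, so I reopened and gripped about 18 mm nearer the blade.
- **Rolling the vial:** I pushed the stout vial at about 5 cm/s and it dropped into the vee. The gripper stayed clear of both vials.
- **Paddle put down:** I set it on the worktop. Its blade corners in the side picture matched an upright, level paddle within about 1–2 pixels.
- **Clamp:** I swung the arm down with the closed fingers until a 4.6 N contact force showed it was resting on the vial.

**Last checks:**
- **Stout vial:** at track y ≈ +1 mm, the same offset as I measured for the vee, and unchanged by the clamping.
- **Slim vial:** on the same pixels in the top view as before.
- **Clamp pin:** where a level arm should put it, within about 0.02 rad.
- **Arm:** clear of everything.

**Less certain:**
- **Mid-swing reading:** one picture showed the stout vial about 4 mm further along while the gripper blocked part of the view. The clear view afterwards was back at +1 mm.
- **Glassware:** I saw the flask undisturbed in pictures during the job. I did not measure the flask, petri dish or beaker again at the end.

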